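# Sweep the hex nuts off the board into the blue tray

## Task

Clear the assembly board: with the fingers shut, sweep the three steel hex nuts across the board and over its edge so that all three drop into the blue tray. Push them only, do not pinch or lift them, and leave the oil bottle and the socket standing where they are.

Things in the scene. Friction and masses are not known exactly. Their poses are not given: they have to be found in the camera images.
- board: fixed plywood board, 300 mm along x, 220 mm along y, top 50 mm above the bench. Origin centre of underside, x roughly away from the robot, z up. Fences 10 mm thick, 15 mm high on both x ends; both y sides are open edges (y = +-110 mm), a tray 1 mm beyond each. The five loose things stand in lanes along y about 50 mm apart in x, one to a lane, so a push straight along y is clear
- blue_tray: blue open-topped plastic tray fixed beside one open side of the board (left or right, changes from run to run): 280 x 90 mm outside, 45 mm high, walls 4 mm; rim 5 mm below the board's top. Origin centre of underside, x along its length (parallel to the board's x), y across, z up
- red_tray: red open-topped plastic tray fixed beside one open side of the board (left or right, changes from run to run): 280 x 90 mm outside, 45 mm high, walls 4 mm; rim 5 mm below the board's top. Origin centre of underside, x along its length (parallel to the board's x), y across, z up. Starts empty and nothing belongs in it in this job
- nut1: grey steel hex nut, 24 mm across flats, 27.7 mm across corners, 13 mm high, 28 to 56 g, lying flat and loose on the board; origin at the centre of its underside, z along its bore
- nut1_center (a point): centre of nut1, half-way up (6.5 mm above its underside)
- nut2: grey steel hex nut, 24 mm across flats, 27.7 mm across corners, 13 mm high, 28 to 56 g, lying flat and loose on the board; origin at the centre of its underside, z along its bore
- nut2_center (a point): centre of nut2, half-way up (6.5 mm above its underside)
- nut3: grey steel hex nut, 24 mm across flats, 27.7 mm across corners, 13 mm high, 28 to 56 g, lying flat and loose on the board; origin at the centre of its underside, z along its bore
- nut3_center (a point): centre of nut3, half-way up (6.5 mm above its underside)
- oil_bottle: bystander: small white oil bottle with an orange cap, 28 mm diameter, 58 mm tall, standing loose on the board; origin at the centre of its underside, z up its axis
- socket: bystander: dark steel wrench socket, 28 mm diameter, 50 mm tall, standing loose on the board; origin at the centre of its underside, z up its axis

How it is judged:
At the end, for the whole second after the job is handed in: All three nuts lie at rest inside the blue tray (centres within its walls and at least 9 mm below its rim); the oil bottle and the socket stand upright (within 0.2 rad), less than 15 mm from where they were (x of nut1_center in the frame of blue_tray between -0.136 and 0.136 m and y of nut1_center in the frame of blue_tray between -0.041 and 0.041 m and z of each of nut1_center, nut2_center, nut3_center in the frame of blue_tray below 0.036 m and linear speed of each of nut1, nut2, nut3 below 0.02 m/s and x of nut2_center in the frame of blue_tray between -0.136 and 0.136 m and y of nut2_center in the frame of blue_tray between -0.041 and 0.041 m and x of nut3_center in the frame of blue_tray between -0.136 and 0.136 m and y of nut3_center in the frame of blue_tray between -0.041 and 0.041 m and distance of each of oil_bottle, socket from where it was at the start of the episode below 0.015 m and angle between each of oil_bottle, socket's own z axis and vertical below 0.2 rad); the robot touches nothing.
It fails at once if a nut is lifted (its centre more than 80 mm above the bench; it is at 56.5 mm lying on the board) (height (world z) of any of nut1_center, nut2_center, nut3_center above 0.08 m).
It fails at once if a nut is taken between the fingers (its centre within 20 mm of the grasp point) (distance between any of nut1_center, nut2_center, nut3_center and the grasp point below 0.02 m).
It fails at once if oil_bottle is pushed more than 15 mm away or tipped (distance of oil_bottle from where it was at the start of the episode above 0.015 m or angle between oil_bottle's own z axis and vertical above 0.35 rad).
It fails at once if socket is pushed more than 15 mm away or tipped (distance of socket from where it was at the start of the episode above 0.015 m or angle between socket's own z axis and vertical above 0.35 rad).
It also fails if it takes over 51 s, if anything falls off the work surface, if the arm or the gripper's body presses on something with over 40 N, if the wrist force passes 120 N, or if a joint passes its speed limit or range.

## Robot

A 6-joint arm with a two-finger parallel gripper is mounted at the origin on the work surface. World frame = base frame: x ahead of the robot, y to its left, z up, the work surface at z = 0. Lengths are in m, angles in rad, forces in N, time in s.
With the tool pointing down it reaches from about 0.35 to 0.775 m from the base axis. Payload 5.5 kg.
Tool frame: the origin (TCP) lies on the centre line of the jaws, within the pads' length; the fingertips stand 11 mm ahead of it and the grasp point (between the pads) lies 8 mm behind it (env.nose_length is the distance from the TCP to the fingertips, in m); x points along the fingers, z is the direction in which the jaws open and shut, and the axes are right-handed (so a half turn about x gives the same grasp; the last joint's range is limited). The gripper opens to 85 mm and grips with 20 to 120 N. Pads are 22 mm wide; open, the fingers measure 114 mm over their backs; the gripper's body (76 mm by 85 mm) begins 54 mm behind the grasp point. The pads swing forward as they close: fully open they stand 13 mm farther back than shut.
Start: joints at [1.032, 0.313, 0.046, 1.304, 0, 1.431], TCP at [0.223, 0.53, 0.242] pointing down, gripper open.
Joint ranges: [-2.76, 2.76], [-0.86, 1.69], [-1.03, 1.26], [-2.2, 2.34], [-1.47, 1.5], [-3.14, 3.14]. Speed limits (rad/s): [2.57, 2.57, 3.14, 3.14, 3.14, 3.14].

## Interface

Orientations are given as a unit quaternion [w, x, y, z].
In Python, from workcell import env gives the robot as it stands. The module is installed in compiled form; this text tells all that it offers.
- The arm moves only by the tool step_arm, never from a script. Its argument "moves" is a list that holds one entry, the list of rows, each a list of 7 numbers: the turn, a rotation vector about the tool's x, y, z in rad, then the shift along the tool's x, y, z in m, then the opening, from 0 (shut) to 1 (fully open). In form: [[[rx, ry, rz, tx, ty, tz, grip], ...]]. A call has 1 to 12 rows; each row is the pose to reach, as a shift and turn from the pose measured when the call began, along the tool's axes at that moment; what a row does not reach only later rows make up. A row lasts 1/10 s, in which the tool goes at most 50 mm and 8.59 degrees, less where a joint would pass 70% of its speed; a pose out of reach is approached as far as the arm can. A call with a gripper value outside its range is refused whole. The fingers move at their own pace and stop on an object; "force" is the grip in N (left out, the last holds). Time passes only in rows, so rows that repeat a pose let the fingers close. It gives the time, the measured TCP pose, the force and the opening at its end, in the units of the state.
- env.get_state(): the state, without advancing time (a new reading comes with each control period).
- env.read_camera(name): name is "scene" or "side" or "wrist"; returns (picture, depth): 400x640x3 uint8, red, green, blue; 400x640 float32, m along the optical axis (not along the pixel's ray), 0 where there is no reading.
- env.get_calibration(name): a dict with "mtx" (3x3 intrinsics, pixels), "camera_from_world" (4x4, takes a point from world to camera coordinates); the wrist camera has in their place "T_tool_cam" (4x4, takes a point from camera to tool coordinates, whose origin is the TCP and whose axes are the tool frame's). Camera axes: x right, y down, z forward; pixel columns grow to the right and rows downward; lengths in m; the calibration is good to about 2 mm. A picture is of the moment at which its call begins: read the wrist's pose just before it. get_calibration takes no time and is no camera call.
- env.hand_in(): hands the job in, once; it reports no verdict.
Trained networks look in the newest picture that a camera, given by its name, has taken for a name from the list of things; names that differ only in an ending like _2 or _b are one class to them, and where a whole thing is asked for, a point or a joint stands for the part that bears it (a point fixed in the world has none). Each returns a list of dicts, best first, with "confidence" (0 to 1); they miss things now and then, are a little off and sometimes report something else, mostly with a low value. They report only what shows in the picture. A call takes as long as a camera call.
- env.boxes_of(camera, thing): "uv" ([column, row] in pixels, amid what is visible of it).
- env.silhouettes(camera, thing): "mask" (400x640 bool, what is visible of it) and "uv" ([column, row] in pixels, amid what is visible of it).
The state is a dict: "clock": time; "joint_pos": joint angles; "qvel": joint speeds; "tau": joint torques, N m; "tcp_pos": TCP position; "orientation": TCP orientation; "wrist_force": force on the tool from outside, world axes, zero at the start; "ft_torque": the same for the moment, N m; "finger_gap": finger opening in m.
Only numpy, scipy, OpenCV 4.12 (cv2) and the standard library are available. Lean on these libraries where they do the work, as an engineer would, in place of code of your own. Each camera call takes 0.05 s, during which the arm holds its last target.

## Working session

There is one attempt and no reset: what is moved stays moved. The work goes in short steps, Python scripts to look and compute and a tool call to move; the robot and the scene stay as the last step left them, time stands still between calls to the robot, and variables do not carry over. Pictures are saved under pics/ and viewed, and the job is handed in when it is done.

Besides the shell and the picture viewer there is one more tool, called after "Emit:" in YAML: its name, and indented under it one key for each argument. step_arm: Moves the arm, as the interface text tells. Its arguments: {"type":"object","properties":{"moves":{"type":"array","items":{"type":"array","items":{"type":"array","items":{"type":"number"}}}},"force":{"type":"number"}},"required":["moves"]}

```bash
mkdir -p pics; cat > h.py <<'E'
import numpy as np,cv2
from workcell import env
from scipy.spatial.transform import Rotation as R
def pts(cam,mask,d):
    c=env.get_calibration(cam);K=c["mtx"];T=np.linalg.inv(np.array(c["camera_from_world"]))
    v,u=np.nonzero(mask&(d>0));z=d[v,u]
    p=np.stack([(u-K[0][2])/K[0][0]*z,(v-K[1][2])/K[1][1]*z,z],1)
    return p@T[:3,:3].T+T[:3,3]
E
python3 - <<'E'
from h import *
s=env.get_state();print(s)
for cam in["scene","side"]:
    im,d=env.read_camera(cam);cv2.imwrite(f"pics/{cam}0.png",im[:,:,::-1])
    for th in["nut1","oil_bottle","socket","blue_tray","red_tray","board"]:
        for r in env.silhouettes(cam,th):
            if r["confidence"]<.3: continue
            p=pts(cam,r["mask"],d)
            if len(p)==0: continue
            print(cam,th,round(r["confidence"],2),np.round(r["uv"]),len(p),np.round(np.median(p,0),3),np.round(np.percentile(p,2,axis=0),3),np.round(np.percentile(p,98,axis=0),3))
E
```

```text
{'clock': 0.0, 'joint_pos': array([1.03241709e+00, 3.13964452e-01, 4.49890107e-02, 1.30360208e+00,
       4.10392255e-05, 1.43118618e+00]), 'qvel': array([ 0.00018512,  0.00200116,  0.00078446, -0.00190902, -0.00042063,
        0.00038229]), 'tau': array([-2.38214059e-03, -4.80636334e+01,  2.98528469e+01,  1.96297572e-02,
       -5.69292155e-06,  3.46830473e-05]), 'tcp_pos': array([0.22301511, 0.52946271, 0.24143341]), 'orientation': array([ 0.58855286, -0.3913199 ,  0.58970146,  0.39080233]), 'wrist_force': array([ 0.71877877, -1.11699305,  0.30652461]), 'ft_torque': array([-0.01232092, -0.01076972,  0.02899109]), 'finger_gap': 0.08549924924436537}
scene nut1 0.58 [350. 209.] 180 [0.609 0.038 0.062] [0.597 0.026 0.051] [0.62  0.049 0.065]
scene nut1 0.46 [293. 182.] 158 [ 0.505 -0.021  0.062] [ 0.494 -0.031  0.05 ] [ 0.539 -0.008  0.084]
scene nut1 0.42 [276. 164.] 161 [ 0.456 -0.036  0.061] [ 0.442 -0.048  0.05 ] [ 0.465 -0.025  0.065]
scene oil_bottle 0.86 [305. 189.] 331 [ 0.558 -0.023  0.086] [ 0.546 -0.033  0.057] [ 0.565 -0.009  0.11 ]
scene socket 0.95 [309. 245.] 436 [ 0.656
[... 764 characters left out ...]
ttle 0.62 [358. 200.] 582 [ 0.545 -0.011  0.082] [ 0.537 -0.023  0.051] [ 0.561 -0.004  0.109]
side socket 0.81 [323. 156.] 523 [ 0.641 -0.054  0.08 ] [ 0.634 -0.07   0.052] [ 0.656 -0.048  0.101]
side blue_tray 0.96 [429. 177.] 6425 [ 0.521 -0.189  0.01 ] [ 0.393 -0.218  0.002] [ 0.669 -0.14   0.045]
side red_tray 0.55 [276. 298.] 15334 [0.56  0.145 0.005] [0.436 0.093 0.003] [0.714 0.209 0.046]
side red_tray 0.5 [384. 227.] 263 [ 0.504 -0.015  0.061] [ 0.492 -0.027  0.05 ] [ 0.515 -0.005  0.064]
side board 0.57 [354. 229.] 24503 [0.524 0.018 0.05 ] [ 0.401 -0.113  0.02 ] [0.703 0.115 0.066]
side board 0.43 [381. 225.] 314 [ 0.504 -0.015  0.061] [ 0.492 -0.029  0.05 ] [ 0.517 -0.005  0.064]
```

View pics/scene0.png

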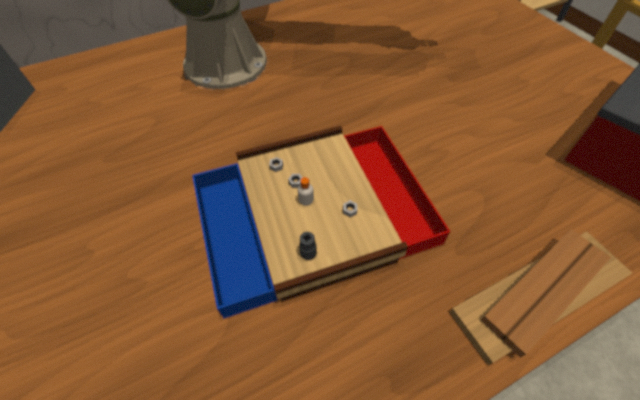

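View pics/side0.png

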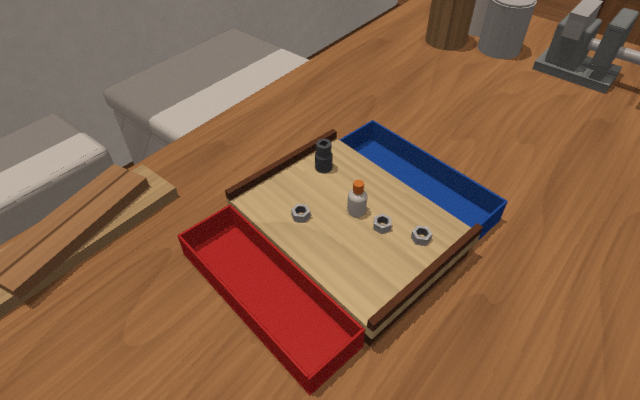

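```bash
python3 - <<'E'
from h import *
# board yaw: top surface points via minAreaRect; nuts top
for cam in["scene","side"]:
    im,d=env.read_camera(cam)
    b=max(env.silhouettes(cam,"board"),key=lambda r:r["mask"].sum())
    p=pts(cam,b["mask"],d);q=p[(p[:,2]>.045)&(p[:,2]<.07)]
    print(cam,"board",cv2.minAreaRect(q[:,:2].astype(np.float32)*1000))
    for t in["blue_tray"]:
        r=max(env.silhouettes(cam,t),key=lambda r:r["confidence"]);p=pts(cam,r["mask"],d)
        print(t,cv2.minAreaRect(p[:,:2].astype(np.float32)*1000))
    p=pts(cam,np.ones(d.shape,bool),d)
    for n,c,zt in[("n1",(.454,-.034),.063),("n2",(.505,-.018),.063),("n3",(.608,.04),.063),("oil",(.555,-.016),.108),("sock",(.65,-.062),.1)]:
        q=p[(np.hypot(*(p[:,:2]-c).T)<.022)&(abs(p[:,2]-zt)<(.004 if zt<.07 else .006))]
        if len(q): print(n,len(q),np.round(cv2.minEnclosingCircle(q[:,:2].astype(np.float32)*1000),0) if 0 else cv2.minEnclosingCircle(q[:,:2].astype(np.float32)*1000))
print(R.from_quat(env.get_state()["orientation"],scalar_first=True).as_matrix().round(3))
E
```

```text
scene board ((555.0502319335938, -6.841644287109375), (219.82264709472656, 302.6824951171875), 82.060791015625)
blue_tray ((511.9669494628906, -161.8987579345703), (97.98432159423828, 325.2988586425781), 81.95294189453125)
n1 101 ((452.5664978027344, -34.8057861328125), 13.723665237426758)
n2 101 ((506.2096252441406, -18.906951904296875), 13.572376251220703)
n3 121 ((608.3914184570312, 38.64590835571289), 13.515865325927734)
oil 67 ((551.4036865234375, -19.177162170410156), 7.785396099090576)
sock 189 ((648.8810424804688, -62.78189468383789), 11.786392211914062)
side board ((555.3179931640625, -5.3421173095703125), (224.0550537109375, 301.83441162109375), 82.1717758178711)
blue_tray ((546.1848754882812, -186.55978393554688), (143.78897094726562, 333.14141845703125), 80.21426391601562)
n1 198 ((451.33282470703125, -33.95489501953125), 13.929407119750977)
n2 182 ((505.8045654296875, -17.305395126342773), 14.027438163757324)
n3 174 ((606.6195068359375, 40.73820114135742), 13.93264389038086)
oil 96 ((550.1436157226562, -17.14204216003418), 7.80432653427124)
sock 163 ((647.115966796875, -60.828548431396484), 12.41826057434082)
[[ 0.    -0.922  0.388]
 [ 0.     0.388  0.922]
 [-1.     0.     0.   ]]
```

The blue tray is on the −y side and the board is yawed about −8°. The scene picture puts the nuts at (276,164), (295,181) and (350,209), the bottle at (305,190) and the socket at (308,245). Next I'll write a helper that turns board coordinates into tool-axis shifts.

```bash
cat >> h.py <<'E'
YAW=np.radians(-7.9);C=np.array([.555,-.006])
B=np.array([[np.cos(YAW),-np.sin(YAW)],[np.sin(YAW),np.cos(YAW)]])
def tob(p): return B.T@(np.array(p)-C)
def plan(xb,yb,z):
    s=env.get_state();M=R.from_quat(s["orientation"],scalar_first=True).as_matrix()
    t=np.r_[C+B@[xb,yb],z]
    G=np.column_stack([[0,0,-1],[-B[1,1],B[0,1],0],[B[0,1],B[1,1],0]])
    print("target",t.round(4),"turn",R.from_matrix(M.T@G).as_rotvec().round(4),"shift",(M.T@(t-s["tcp_pos"])).round(4),"clock",s["clock"],"now b",tob(s["tcp_pos"][:2]).round(4),s["tcp_pos"].round(4))
E
python3 - <<'E'
from h import *
for n,p in dict(n1=(.452,-.0343),n2=(.506,-.018),n3=(.6075,.0397),oil=(.551,-.018),sock=(.648,-.062)).items(): print(n,tob(p).round(4))
plan(.0455,.099,.16)
E
```

```text
n1 [-0.0981 -0.0422]
n2 [-0.0469 -0.0186]
n3 [0.0457 0.0525]
oil [-0.0023 -0.0124]
sock [ 0.0998 -0.0427]
target [0.6137 0.0858 0.16  ] turn [-2.61e-01  1.00e-04  0.00e+00] shift [ 0.0823 -0.5322 -0.2577] clock 1.0 now b [-0.4022  0.4852] [0.2233 0.5299 0.2423]
```

Emit:
step_arm:
  moves:
    - [[-0.13,0,0,0.004,-0.044,-0.021,0],[-0.261,0,0,0.008,-0.089,-0.043,0],[-0.261,0,0,0.012,-0.133,-0.064,0],[-0.261,0,0,0.016,-0.177,-0.086,0],[-0.261,0,0,0.02,-0.222,-0.107,0],[-0.261,0,0,0.024,-0.266,-0.129,0],[-0.261,0,0,0.03,-0.31,-0.15,0],[-0.261,0,0,0.04,-0.355,-0.172,0],[-0.261,0,0,0.05,-0.399,-0.193,0],[-0.261,0,0,0.06,-0.443,-0.215,0],[-0.261,0,0,0.07,-0.488,-0.236,0],[-0.261,0,0,0.082,-0.532,-0.258,0]]

```text
clock: 2.2
tcp_pos: [0.6134, 0.0855, 0.1608]
orientation: [0.534, -0.465, 0.533, 0.464]
wrist_force: [0.8, 1.0, 0.6]
finger_gap: -0.0
```

```bash
python3 -c "
from h import *
plan(.0455,.099,.065)
print(env.get_state()['finger_gap'])"
```

```text
target [0.6137 0.0858 0.065 ] turn [-0.0002  0.0004  0.0011] shift [ 0.0958 -0.0002  0.0003] clock 2.2 now b [0.0452 0.0987] [0.6134 0.0855 0.1608]
-1.3058668625754592e-05
```

Emit:
step_arm:
  moves:
    - [[0,0,0,0.035,0,0,0],[0,0,0,0.07,0,0,0],[0,0,0,0.09,0,0,0],[0,0,0,0.0955,0,0,0],[0,0,0,0.0955,0,0,0]]

```text
clock: 2.7
tcp_pos: [0.6129, 0.0856, 0.0647]
orientation: [0.533, -0.464, 0.533, 0.465]
wrist_force: [-0.7, -0.3, -0.0]
finger_gap: -0.0001
```

```bash
python3 -c "
from h import *
plan(.0457,-.02,.065)
im,d=env.read_camera('side');cv2.imwrite('pics/s1.png',im[:,:,::-1])
im,d=env.read_camera('wrist');cv2.imwrite('pics/w1.png',im[:,:,::-1])"
```

```text
target [ 0.5975 -0.0321  0.065 ] turn [-0.0001  0.0002 -0.0006] shift [-0.0004 -0.0009 -0.1187] clock 2.7 now b [0.0448 0.0987] [0.6129 0.0856 0.0647]
```

View pics/s1.png

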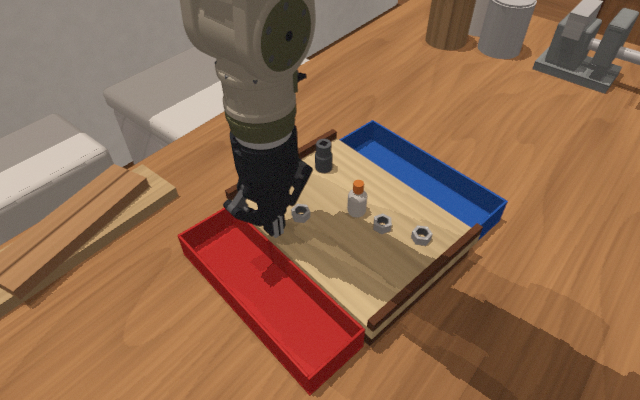

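View pics/w1.png

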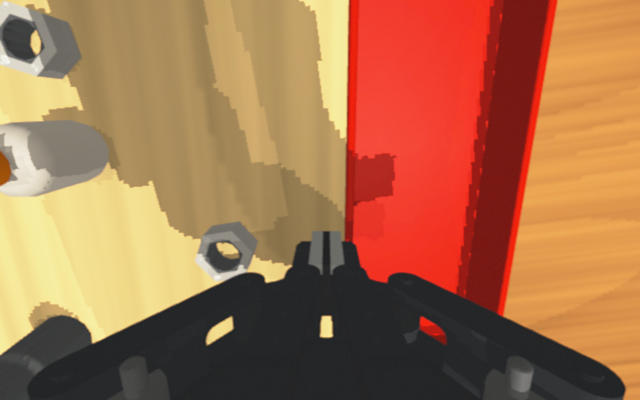

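Wrist view: the shut fingers are at (325,255), and nut3 is beside them at (227,250), in line with the push. I'll push partway and check.

Emit:
step_arm:
  moves:
    - [[0,0,0,0,-0.001,-0.012,0],[0,0,0,0,-0.001,-0.024,0],[0,0,0,0,-0.001,-0.036,0],[0,0,0,0,-0.001,-0.048,0],[0,0,0,0,-0.001,-0.06,0],[0,0,0,0,-0.001,-0.072,0],[0,0,0,0,-0.001,-0.084,0],[0,0,0,0,-0.001,-0.096,0],[0,0,0,0,-0.001,-0.108,0],[0,0,0,0,-0.001,-0.12,0]]

```text
clock: 3.8
tcp_pos: [0.5995, -0.0339, 0.0675]
orientation: [0.535, -0.465, 0.532, 0.464]
wrist_force: [0.7, 3.2, 6.7]
finger_gap: 0.0003
```

```bash
python3 -c "
from h import *
plan(.0457,-.105,.065)
im,d=env.read_camera('wrist');cv2.imwrite('pics/w2.png',im[:,:,::-1])"
```

```text
target [ 0.5858 -0.1163  0.065 ] turn [0.0004 0.0018 0.0051] shift [ 0.0024  0.0023 -0.0835] clock 3.8 now b [ 0.048  -0.0215] [ 0.5995 -0.0339  0.0675]
```

View pics/w2.png

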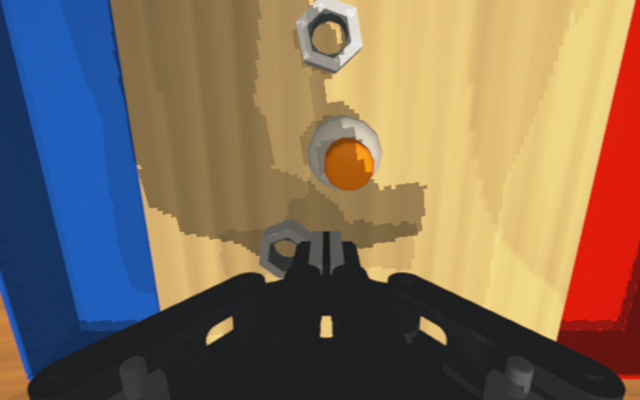

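nut3 at (285,250) is moving, but the tool rose 2.5 mm and has 6.7 N of upward force on it, so the fingertip may be riding up on the nut. I'll back off, check, then push lower.

Emit:
step_arm:
  moves:
    - [[0,0,0,0,0.001,0.01,0],[0,0,0,0,0.002,0.022,0],[0,0,0,0.002,0.002,0.022,0],[0,0,0,0.004,0.002,0.022,0]]

```text
clock: 4.25
tcp_pos: [0.5999, -0.0128, 0.0628]
orientation: [0.534, -0.465, 0.532, 0.464]
wrist_force: [0.2, 0.5, -0.0]
finger_gap: 0.0002
```

```bash
python3 -c "
from h import *
plan(.0457,-.105,.063)
im,d=env.read_camera('wrist');cv2.imwrite('pics/w3.png',im[:,:,::-1])
for cam in ['side','scene']:
  im,d=env.read_camera(cam);cv2.imwrite('pics/%s3.png'%cam,im[:,:,::-1])
  for r in env.silhouettes(cam,'nut3'):
    p=pts(cam,r['mask'],d); print(cam,r['confidence'],r['uv'],len(p)and (tob(np.median(p,0)[:2]).round(4),np.percentile(p[:,2],95)))
im=cv2.imread('pics/side3.png')[140:280,220:440];cv2.imwrite('pics/s3c.png',cv2.resize(im,None,fx=3.6,fy=3.6,interpolation=cv2.INTER_CUBIC))
"
```

```text
target [ 0.5858 -0.1163  0.063 ] turn [0.0004 0.0002 0.0037] shift [-0.0002 -0.0002 -0.1044] clock 4.25 now b [ 0.0454 -0.0006] [ 0.5999 -0.0128  0.0628]
side 0.71 [345.9, 182.9] (array([ 0.046 , -0.0379]), np.float64(0.06441999066894613))
side 0.53 [382.8, 223.4] (array([-0.0487, -0.0172]), np.float64(0.06411786356410674))
side 0.52 [419.4, 232.4] (array([-0.0995, -0.038 ]), np.float64(0.06409565213492911))
scene 0.6 [298.6, 226.2] (array([ 0.0484, -0.0419]), np.float64(0.06491134951509786))
scene 0.45 [289.1, 179.8] (array([-0.049 , -0.0267]), np.float64(0.06567951725197284))
scene 0.44 [275.9, 165.7] (array([-0.0947, -0.0432]), np.float64(0.06534271702893359))
```

View pics/w3.png

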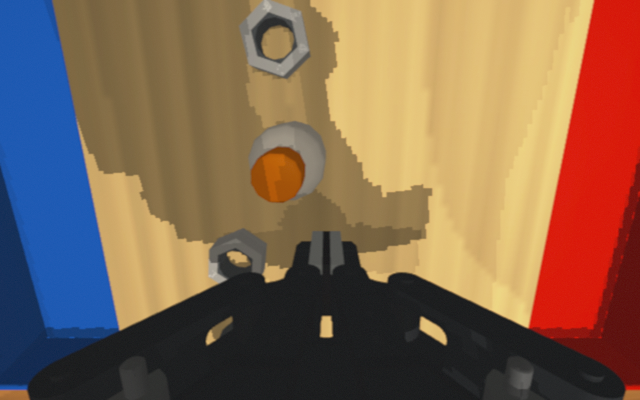

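View pics/s3c.png

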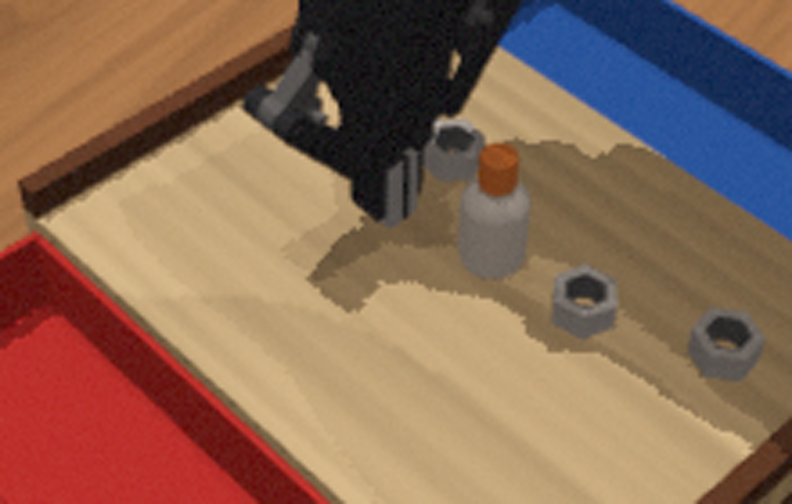

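Emit:
step_arm:
  moves:
    - [[0,0,0,0,0,-0.01,0],[0,0,0,0,0,-0.02,0],[0,0,0,0,0,-0.03,0],[0,0,0,0,0,-0.04,0],[0,0,0,0,0,-0.05,0],[0,0,0,0,0,-0.06,0]]

```text
clock: 5.1
tcp_pos: [0.5918, -0.0742, 0.0632]
orientation: [0.535, -0.465, 0.532, 0.463]
wrist_force: [-0.7, 0.2, -0.2]
finger_gap: 0.0002
```

```bash
cat > look.py <<'E'
from h import *
import sys
plan(*map(float,sys.argv[2:5]))
im,d=env.read_camera('wrist');cv2.imwrite('pics/w%s.png'%sys.argv[1],im[:,:,::-1])
for cam in ['side','scene']:
  im,d=env.read_camera(cam);cv2.imwrite('pics/%s%s.png'%(cam,sys.argv[1]),im[:,:,::-1])
  for n in ['nut3','oil_bottle','socket']:
   for r in env.silhouettes(cam,n):
    if r['confidence']<.3: continue
    p=pts(cam,r['mask'],d)
    if len(p): print(cam,n,round(r['confidence'],2),np.round(r['uv']),tob(np.median(p,0)[:2]).round(4),np.percentile(p[:,2],95).round(4))
E
python3 look.py 4 .0457 -.105 .063
```

```text
target [ 0.5858 -0.1163  0.063 ] turn [-0.0016  0.0004  0.0045] shift [ 0.0002  0.0001 -0.0425] clock 5.1 now b [ 0.0458 -0.0625] [ 0.5918 -0.0742  0.0632]
side nut3 0.72 [381. 226.] [-0.0476 -0.0177] 0.0639
side nut3 0.57 [420. 237.] [-0.1    -0.0382] 0.0641
side oil_bottle 0.8 [357. 203.] [-0.0088 -0.0066] 0.1083
side socket 0.92 [322. 159.] [ 0.0934 -0.0338] 0.1014
side socket 0.48 [382. 222.] [-0.0492 -0.0169] 0.064
scene nut3 0.49 [273. 233.] [ 0.0503 -0.0881] 0.0649
scene socket 0.85 [307. 244.] [ 0.1082 -0.0449] 0.1016
```

View pics/w4.png

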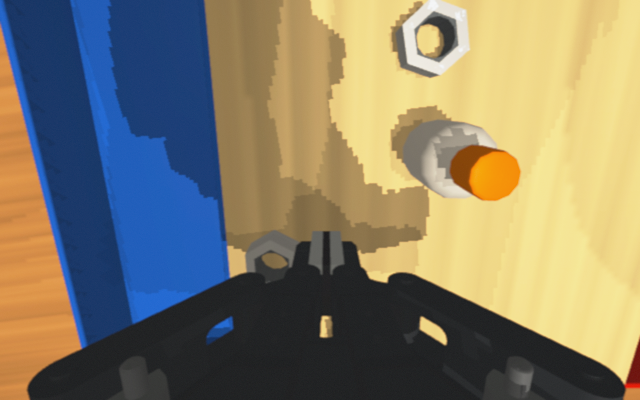

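Emit:
step_arm:
  moves:
    - [[0,0,0,0,-0.001,-0.01,0],[0,0,0,0,-0.001,-0.02,0],[0,0,0,0,-0.001,-0.03,0],[0,0,0,0,-0.001,-0.04,0],[0,0,0,0,-0.001,-0.048,0],[0,0,0,0,-0.001,-0.048,0]]

```text
clock: 6.15
tcp_pos: [0.5862, -0.1218, 0.0632]
orientation: [0.535, -0.465, 0.533, 0.463]
wrist_force: [1.0, 0.1, 0.1]
finger_gap: -0.0002
```

```bash
python3 look.py 5 -.0475 .025 .15
```

```text
target [0.5114 0.0253 0.15  ] turn [-0.0024  0.0002  0.0045] shift [-0.0872  0.0943  0.1352] clock 6.15 now b [ 0.0469 -0.1105] [ 0.5862 -0.1218  0.0632]
side nut3 0.66 [381. 222.] [-0.0484 -0.0162] 0.0643
side nut3 0.63 [423. 235.] [-0.0995 -0.0406] 0.0641
side oil_bottle 0.3 [355. 230.] [-0.0324  0.0211] 0.0648
side socket 0.68 [321. 158.] [ 0.0927 -0.0353] 0.1009
scene nut3 0.58 [248. 254.] [ 0.0493 -0.1364] 0.0187
scene nut3 0.57 [295. 182.] [-0.0486 -0.0208] 0.0652
scene nut3 0.54 [274. 164.] [-0.0928 -0.0423] 0.0649
scene nut3 0.5 [326. 227.] [0.0554 0.0219] 0.0654
scene oil_bottle 0.87 [306. 191.] [ 0.0053 -0.016 ] 0.109
scene socket 0.62 [308. 246.] [ 0.108  -0.0452] 0.1016
```

View pics/w5.png

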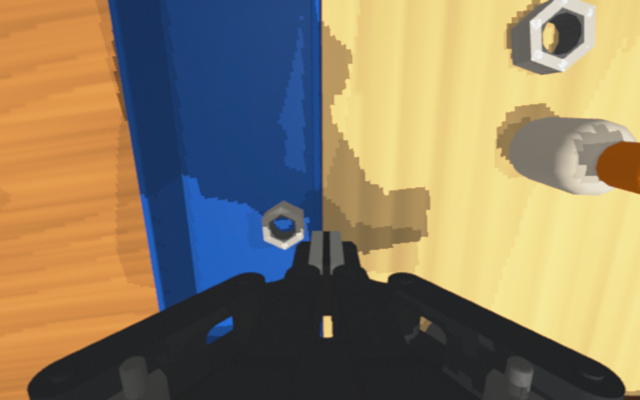

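View pics/side5.png

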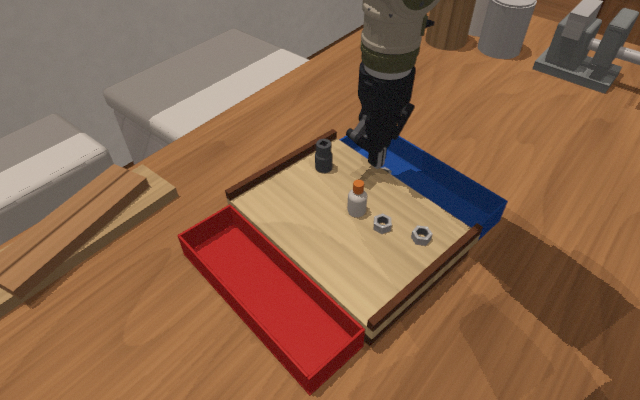

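nut3 is in the blue tray at (285,225), and the bottle and socket haven't moved. nut2 is next.

Emit:
step_arm:
  moves:
    - [[0,0,0,-0.04,0,0.005,0],[0,0,0,-0.08,0,0.01,0],[0,0,0,-0.107,0,0.015,0],[0,0,0,-0.107,0.03,0.045,0],[0,0,0,-0.107,0.06,0.075,0],[0,0,0,-0.107,0.08,0.105,0],[0,0,0,-0.107,0.095,0.135,0],[0,0,0,-0.107,0.095,0.135,0]]

```text
clock: 7.4
tcp_pos: [0.5084, 0.0301, 0.1701]
orientation: [0.533, -0.466, 0.531, 0.465]
wrist_force: [0.6, -0.0, 0.2]
finger_gap: -0.0
```

```bash
python3 look.py 6 -.048 .025 .063
```

```text
target [0.5109 0.0254 0.063 ] turn [0.0047 0.0014 0.0033] shift [ 0.1071 -0.0028 -0.0046] clock 7.4 now b [-0.0512  0.0294] [0.5084 0.0301 0.1701]
side nut3 0.69 [381. 224.] [-0.0485 -0.0175] 0.0642
side nut3 0.58 [421. 235.] [-0.0987 -0.0395] 0.0641
side oil_bottle 0.77 [356. 204.] [-0.0095 -0.0048] 0.0965
side socket 0.83 [322. 162.] [ 0.0913 -0.0332] 0.1001
side socket 0.31 [420. 236.] [-0.0995 -0.0389] 0.0641
scene nut3 0.57 [251. 258.] [ 0.051  -0.1343] 0.019
scene nut3 0.46 [293. 183.] [-0.0471 -0.021 ] 0.065
scene oil_bottle 0.81 [306. 190.] [ 0.0053 -0.0156] 0.109
scene socket 0.64 [310. 247.] [ 0.1082 -0.0451] 0.1019
```

View pics/w6.png

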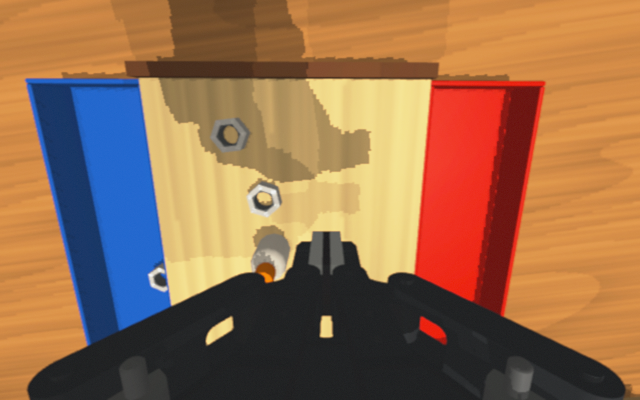

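The wrist view shows nut2 at (264,199), with the finger lane clear of the bottle at (268,262). Descending.

Emit:
step_arm:
  moves:
    - [[0.005,0,0.003,0.03,-0.003,-0.002,0],[0.005,0,0.003,0.065,-0.003,-0.002,0],[0.005,0,0.003,0.095,-0.003,-0.002,0],[0.005,0,0.003,0.107,-0.003,-0.002,0],[0.005,0,0.003,0.107,-0.003,-0.002,0]]

```text
clock: 8.35
tcp_pos: [0.5132, 0.0234, 0.0624]
orientation: [0.535, -0.462, 0.535, 0.463]
wrist_force: [0.5, 0.4, -0.0]
finger_gap: -0.0001
```

```bash
python3 look.py 7 -.0478 -.06 .063
```

```text
target [ 0.4994 -0.0589  0.063 ] turn [-0.0067  0.0002 -0.0007] shift [-0.0006  0.0018 -0.0834] clock 8.35 now b [-0.0455  0.0234] [0.5132 0.0234 0.0624]
side nut3 0.8 [379. 225.] [-0.0495 -0.0162] 0.0641
side nut3 0.7 [424. 235.] [-0.0992 -0.0387] 0.0641
side oil_bottle 0.63 [349. 240.] [-0.0585  0.0336] 0.0651
side socket 0.62 [323. 156.] [ 0.0922 -0.0356] 0.1008
scene nut3 0.64 [275. 164.] [-0.0951 -0.0426] 0.0649
scene nut3 0.53 [251. 255.] [ 0.0523 -0.1355] 0.0191
scene nut3 0.46 [294. 180.] [-0.0481 -0.0209] 0.0652
scene oil_bottle 0.75 [306. 188.] [ 0.0051 -0.0157] 0.1091
scene socket 0.57 [308. 246.] [ 0.1078 -0.0443] 0.1018
scene socket 0.56 [276. 163.] [-0.096  -0.0427] 0.0649
```

View pics/w7.png

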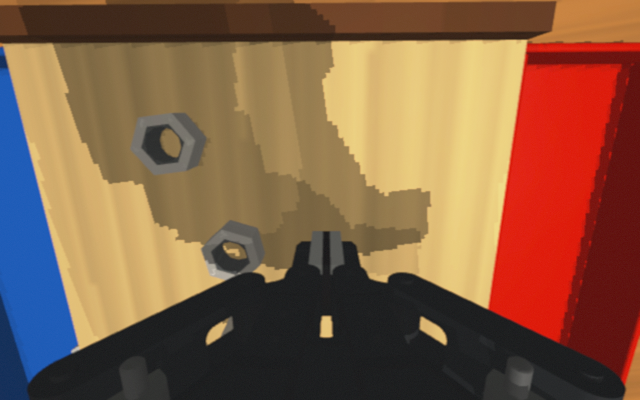

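Emit:
step_arm:
  moves:
    - [[-0.006,0,0,0,0.002,-0.006,0],[-0.006,0,0,0,0.002,-0.014,0],[-0.006,0,0,0,0.002,-0.024,0],[-0.006,0,0,0,0.002,-0.034,0],[-0.006,0,0,0,0.002,-0.044,0],[-0.006,0,0,0,0.002,-0.054,0],[-0.006,0,0,0,0.002,-0.064,0],[-0.006,0,0,0,0.002,-0.074,0],[-0.006,0,0,0,0.002,-0.083,0]]

```text
clock: 9.7
tcp_pos: [0.5, -0.0591, 0.0629]
orientation: [0.534, -0.465, 0.533, 0.464]
wrist_force: [0.2, 0.7, -0.0]
finger_gap: 0.0
```

```bash
python3 look.py 8 -.0478 -.110 .063
```

```text
target [ 0.4925 -0.1084  0.063 ] turn [-0.0005  0.0005  0.0016] shift [-0.0002  0.0006 -0.0498] clock 9.7 now b [-0.0471 -0.0602] [ 0.5    -0.0591  0.0629]
side nut3 0.75 [358. 203.] [-0.0083 -0.0066] 0.1081
side nut3 0.66 [420. 232.] [-0.0996 -0.0382] 0.0641
side nut3 0.44 [416. 201.] [-0.0561 -0.0841] 0.0639
side oil_bottle 0.9 [357. 201.] [-0.0084 -0.0066] 0.1082
side socket 0.77 [322. 156.] [ 0.0925 -0.0355] 0.1009
scene nut3 0.74 [259. 189.] [-0.0458 -0.0858] 0.065
scene nut3 0.71 [250. 254.] [ 0.0486 -0.1354] 0.0186
scene oil_bottle 0.7 [303. 188.] [ 0.0055 -0.0159] 0.1088
scene socket 0.88 [307. 245.] [ 0.1074 -0.0448] 0.1018
scene socket 0.74 [306. 190.] [ 0.0054 -0.016 ] 0.1089
scene socket 0.63 [253. 257.] [ 0.0531 -0.1354] 0.0187
```

View pics/w8.png

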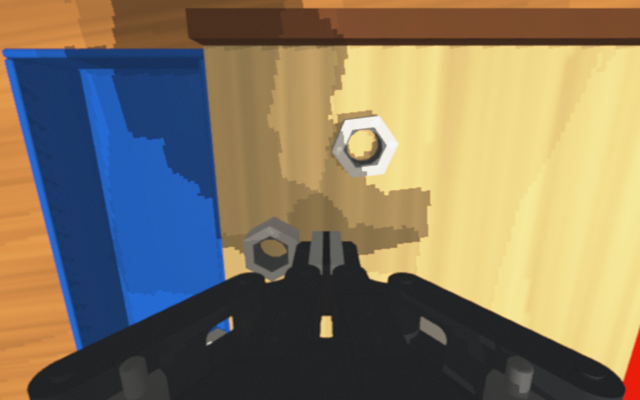

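nut2 at (272,248) is still square on the finger, near the edge. Finishing the push.

Emit:
step_arm:
  moves:
    - [[0,0,0,0,0.001,-0.01,0],[0,0,0,0,0.001,-0.02,0],[0,0,0,0,0.001,-0.03,0],[0,0,0,0,0.001,-0.04,0],[0,0,0,0,0.001,-0.05,0],[0,0,0,0,0.001,-0.05,0]]

```text
clock: 10.75
tcp_pos: [0.4922, -0.1089, 0.0628]
orientation: [0.534, -0.464, 0.533, 0.463]
wrist_force: [-0.1, -0.2, 0.1]
finger_gap: -0.0003
```

```bash
python3 look.py 9 -.098 .004 .063
```

```text
target [0.4585 0.0114 0.063 ] turn [-0.0017  0.      0.0017] shift [-0.0003  0.0502  0.1144] clock 10.75 now b [-0.048  -0.1105] [ 0.4922 -0.1089  0.0628]
side nut3 0.57 [420. 231.] [-0.0995 -0.0379] 0.0639
side oil_bottle 0.88 [357. 201.] [-0.0083 -0.0068] 0.1082
side socket 0.65 [319. 154.] [ 0.0926 -0.0359] 0.1009
scene nut3 0.65 [238. 211.] [-0.047  -0.1353] 0.0188
scene nut3 0.63 [250. 260.] [ 0.0532 -0.1361] 0.0189
scene nut3 0.57 [277. 165.] [-0.0894 -0.0386] 0.0647
scene nut3 0.56 [400. 193.] [0.0135 0.1734] 0.0455
scene oil_bottle 0.76 [304. 189.] [ 0.0053 -0.016 ] 0.1088
scene socket 0.79 [308. 248.] [ 0.1089 -0.0447] 0.1017
scene socket 0.58 [254. 254.] [ 0.0509 -0.1334] 0.0189
```

View pics/w9.png

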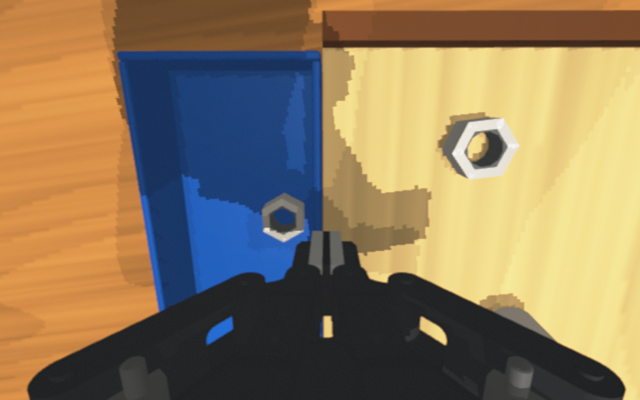

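nut2 is in the tray too, at (284,216). Moving to nut1.

Emit:
step_arm:
  moves:
    - [[0,0,0,-0.035,0,0.005,0],[0,0,0,-0.07,0,0.01,0],[0,0,0,-0.07,0.02,0.045,0],[0,0,0,-0.07,0.04,0.08,0],[0,0,0,-0.07,0.05,0.114,0],[0,0,0,-0.07,0.0505,0.114,0],[0,0,0,-0.035,0.0505,0.114,0],[0,0,0,-0.01,0.0505,0.114,0],[0,0,0,0,0.0505,0.114,0],[0,0,0,0,0.0505,0.114,0]]

```text
clock: 12.2
tcp_pos: [0.4573, 0.0127, 0.0623]
orientation: [0.533, -0.464, 0.533, 0.465]
wrist_force: [-0.8, 0.5, 0.7]
finger_gap: -0.0001
```

```bash
python3 look.py 10 -.0985 -.06 .063
```

```text
target [ 0.4492 -0.0519  0.063 ] turn [ 0.0009  0.0004 -0.0004] shift [-0.0008 -0.0008 -0.0651] clock 12.2 now b [-0.0994  0.0051] [0.4573 0.0127 0.0623]
side nut3 0.76 [425. 235.] [-0.1039 -0.0394] 0.0642
side nut3 0.58 [324. 156.] [ 0.0922 -0.0353] 0.1007
side nut3 0.52 [345. 234.] [-0.0187  0.0355] 0.0651
side oil_bottle 0.75 [356. 201.] [-0.0087 -0.0066] 0.1082
side socket 0.92 [323. 155.] [ 0.0928 -0.0352] 0.1007
side socket 0.55 [358. 201.] [-0.0087 -0.0064] 0.1082
scene nut3 0.56 [249. 256.] [ 0.0499 -0.1348] 0.0189
scene nut3 0.5 [238. 212.] [-0.0491 -0.1357] 0.0191
scene nut3 0.47 [276. 164.] [-0.0966 -0.0418] 0.0649
scene oil_bottle 0.83 [304. 192.] [ 0.0057 -0.0161] 0.1089
scene oil_bottle 0.44 [250. 256.] [ 0.0497 -0.1361] 0.0188
scene socket 0.61 [307. 246.] [ 0.1089 -0.0451] 0.1018
scene socket 0.4 [275. 165.] [-0.0948 -0.0426] 0.0651
```

View pics/w10.png

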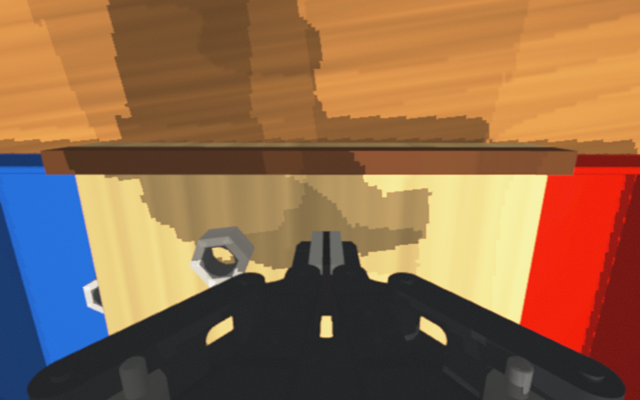

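Emit:
step_arm:
  moves:
    - [[0,0,0,0,-0.001,-0.006,0],[0,0,0,0,-0.001,-0.014,0],[0,0,0,0,-0.001,-0.024,0],[0,0,0,0,-0.001,-0.034,0],[0,0,0,0,-0.001,-0.044,0],[0,0,0,0,-0.001,-0.054,0],[0,0,0,0,-0.001,-0.065,0]]

```text
clock: 13.35
tcp_pos: [0.45, -0.0527, 0.063]
orientation: [0.534, -0.465, 0.532, 0.464]
wrist_force: [0.4, -1.0, -0.0]
finger_gap: -0.0003
```

```bash
python3 look.py 11 -.0985 -.110 .063
```

```text
target [ 0.4423 -0.1014  0.063 ] turn [0.0007 0.0005 0.002 ] shift [-0.      0.001  -0.0493] clock 13.35 now b [-0.0976 -0.0607] [ 0.45   -0.0527  0.063 ]
side oil_bottle 0.73 [356. 202.] [-0.0086 -0.0063] 0.1082
side socket 0.89 [322. 155.] [ 0.092  -0.0357] 0.1009
scene nut3 0.62 [252. 255.] [ 0.0528 -0.1346] 0.0189
scene nut3 0.6 [308. 245.] [ 0.1089 -0.0449] 0.1018
scene nut3 0.54 [236. 212.] [-0.0465 -0.135 ] 0.0191
scene nut3 0.51 [254. 172.] [-0.0896 -0.087 ] 0.0649
scene oil_bottle 0.65 [304. 190.] [ 0.005  -0.0149] 0.1089
scene socket 0.88 [308. 246.] [ 0.1085 -0.0455] 0.1018
scene socket 0.57 [401. 192.] [0.0135 0.1732] 0.0454
```

View pics/w11.png

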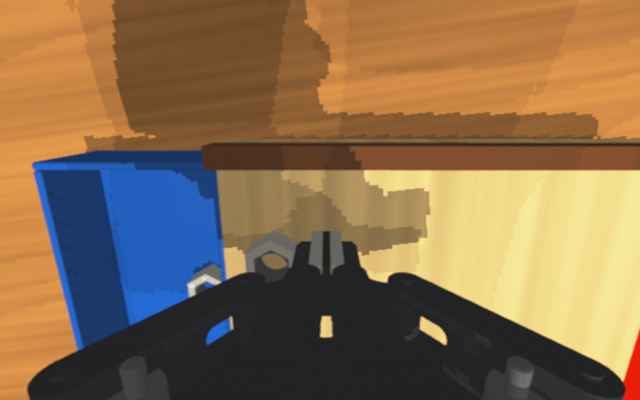

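nut1 at (270,260) sits slightly toward +x on the finger, so I'll correct by 2 mm as I push.

Emit:
step_arm:
  moves:
    - [[0,0,0,0,-0.001,-0.008,0],[0,0,0,0,-0.002,-0.018,0],[0,0,0,0,-0.002,-0.028,0],[0,0,0,0,-0.002,-0.038,0],[0,0,0,0,-0.002,-0.05,0],[0,0,0,0,-0.002,-0.05,0]]

```text
clock: 14.4
tcp_pos: [0.4454, -0.1029, 0.063]
orientation: [0.534, -0.465, 0.533, 0.464]
wrist_force: [-0.3, -0.0, -0.8]
finger_gap: -0.0001
```

Emit:
step_arm:
  moves:
    - [[0,0,0,-0.03,0,0.005,0],[0,0,0,-0.07,0,0.03,0],[0,0,0,-0.12,0,0.06,0],[0,0,0,-0.16,0,0.1,0],[0,0,0,-0.18,0,0.14,0],[0,0,0,-0.18,0,0.18,0],[0,0,0,-0.18,0,0.18,0],[0,0,0,-0.18,0,0.18,0]]

```text
clock: 15.2
tcp_pos: [0.4696, 0.0764, 0.2429]
orientation: [0.533, -0.466, 0.532, 0.464]
wrist_force: [0.8, -0.0, -0.2]
finger_gap: -0.0
```

```bash
python3 look.py 12 -.0985 -.110 .063
```

```text
target [ 0.4423 -0.1014  0.063 ] turn [ 0.0024 -0.0003  0.0021] shift [ 0.1799  0.0034 -0.1798] clock 15.2 now b [-0.0959  0.0699] [0.4696 0.0764 0.2429]
side oil_bottle 0.94 [359. 202.] [-0.0084 -0.0066] 0.1079
side socket 0.77 [324. 156.] [ 0.0923 -0.0355] 0.101
scene nut3 0.7 [251. 259.] [ 0.0544 -0.1356] 0.0189
scene nut3 0.5 [238. 212.] [-0.0472 -0.1344] 0.0189
scene oil_bottle 0.54 [306. 189.] [ 0.0049 -0.0153] 0.1086
scene socket 0.89 [310. 247.] [ 0.1079 -0.0444] 0.1018
```

View pics/scene12.png

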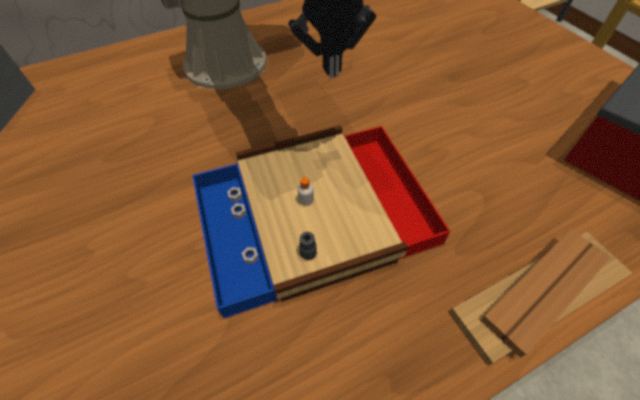

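View pics/w12.png

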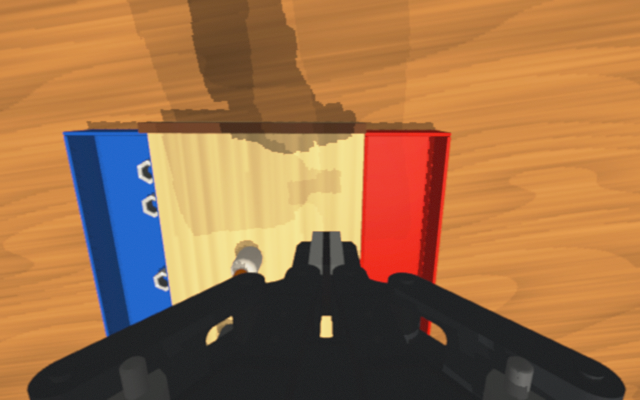

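All three nuts show in the blue tray, in the scene picture at (234,193), (238,211) and (250,255). The network missed nut1, so I'll check its height from depth before handing in.

```bash
python3 - <<'E'
from h import *
im,d=env.read_camera('scene')
for c in[(234,193),(238,211),(250,255)]:
    m=np.zeros(d.shape,bool);m[c[1]-8:c[1]+9,c[0]-8:c[0]+9]=1
    p=pts('scene',m,d);b=np.array([tob(q) for q in p[:,:2]]);k=(p[:,2]>.012)&(p[:,2]<.04)&(b[:,1]<-.117)
    print(k.sum(),b[k].mean(0).round(4),np.percentile(p[k,2],[5,50,95]).round(4))
env.hand_in()
E
```

```text
111 [-0.09   -0.1343] [0.0128 0.0174 0.019 ]
114 [-0.0491 -0.1354] [0.0133 0.0171 0.0189]
131 [ 0.0508 -0.1355] [0.0134 0.0174 0.0193]
the job is handed in; nothing more can be done
```

I swept nut3, nut2 and nut1 along their lanes with the fingers shut, and all three dropped into the blue tray. I then lifted the arm clear and handed the job in at about 15 s; no verdict is reported.

- **Nuts:** In the last depth check all three lay flat in the tray, with tops about 18 mm above the bench and centres about 25 mm beyond the board's edge. The network missed nut1 in the last pictures, so I confirmed it by eye and by depth. I took no separate at-rest reading on the nuts.
- **Bottle and socket:** Both stood upright. Their measured positions matched the earlier readings from the same camera to within about 2 mm.
- **Forces:** On the first part of the nut3 push the fingertip rode up about 2.5 mm, with 6.7 N upward on the tool. I backed off, lowered the fingertip by about 2 mm for the remaining pushes, and it did not happen again. No other reading between moves went above about 1 N.

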